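# Set and bait the snap trap on the kitchen worktop

### The job

Set the snap trap on the worktop: draw its red-tipped sprung bar right over its hinge to the other side, feel it click under the yellow catch without crushing the rubber buffers beneath, ease it up against the catch and let go without firing it. Then gently stand the brown bait stick upright in the yellow cup of the set trap, so that the trap stays set. Leave the other kitchen things where they are.

Things in the scene. Friction and masses are not known exactly. Their poses are not given: they have to be found in the camera images.
- trap: Black snap trap, fixed to the worktop. Base plate 165 x 90 x 12 mm, trap x -96 to +69, slotted under the treadle. Origin: on the worktop under the bar's hinge. x points from the struck side (cup) to the catch side, y along the hinge axle, z up. Axle 50 mm above the origin; coils and cheeks carry it (y +-42 mm, x -18 to +9, 59 mm high).
- bar (a joint): Angle of the sprung steel bar, rad: 0 = fired, level towards trap -x over the cup; 1.57 = upright; about 3.14 = level towards +x, hooked. Its spring always pulls it to 0: 3 N at the red grip at 0, 7 N at 3.14. A U of 6 mm rod, 66 mm wide; the cross rod, which the catch hooks, lies 52 mm from the hinge; a 6 mm stem runs on to the red grip. Let go unhooked, it slams back.
- grip (a point): Centre of the red swivel grip on the bar's end, 88 mm from the hinge axle, 50 mm above the worktop at bar 0: a roller 20 mm in diameter, its flat faces 14 mm apart along trap y. Pinch it across trap y from above; it turns freely on the bar's end, so a gripper that keeps pointing down can carry it over in an arc about the hinge axle.
- catch: Grey housing of the catch, fixed on the trap; origin on the base plate's top (12 mm up) under the hinge. In it stands the catch and, under the rod's path, the buffers. Both share a height setting that is not measured: the hooked rod's axis sits 43 to 57 mm above the worktop (bar 3.27 to 3.01). More than 28 N on catch or buffers, pressed or slammed, breaks them.
- soap_bottle: Green washing-up bottle, 60 mm diameter, 190 mm tall; bystander, origin under its centre.
- bait_jar: Amber jar with red lid, 60 mm diameter, 75 mm tall; bystander, origin under its centre.
- pot: Dark green pot, 84 mm diameter, 85 mm tall; bystander, origin under its centre.
- bowl: White bowl, 140 mm diameter, 50 mm tall; bystander, origin under its centre.
- mug: Blue mug, 80 mm diameter, 90 mm tall, handle at its +y; bystander, origin under its centre.
- spoon: Steel spoon lying on the worktop; bystander.
- soap: Cream bar of soap, 75 x 50 x 22 mm; bystander, origin under its centre.
- nose (a point): Tip of the yellow catch nose for the middle height setting (true height +-6.5 mm). Catch: trap x 37 to 54 mm, y +-8, top about 70 mm up. The rod coming down its ramp pushes it aside (1 to 2 N more at the grip for 15 mm or so of grip travel), then the light spring clicks it back over the rod; the rod, eased up, seats under it and the grip feels no more load.
- buffers (a point): Middle between the tops of the two black rubber buffers under the rod (trap x 52, y +-19 mm) for the middle height setting (true height +-6.5 mm). The rod meets them 2 mm below its hooked place (3.4 mm of grip travel), just past the click. Stiff: 12 N per mm at the rod, 4 N per mm at the grip. Stop at the first 3 to 6 N of rise, then ease up slowly.
- cup (a point): Middle of the inner floor of the yellow bait cup (inner diameter 26, outer 30, rim 6 mm above the floor), trap x -42 mm, for the middle height setting: 26 mm up. It is one piece with the catch: the true floor lies 24 mm below the hooked cross rod's axis, 19 to 33 mm up. About 1.5 N or 4 mm down on it fires the set trap. Clear from above once the bar is hooked.
- bait_center (a point): Centre of the brown bait stick, a solid upright cylinder 18 mm in diameter, 42 mm tall, about 20 g, loose on the worktop. z runs along its axis. Hold it by its upper half, so the fingers clear the cup's rim.

How it is judged (in metres and radians):
On the way, in this order (a step that is already met when the one before it is completed fails the run):
1. the bar is hooked under the catch and let go (value of joint bar above 2.93 rad and contact force between the fingers and trap below 0.1 N), for 0.4 s.
2. the bait stick stands in the cup of the set trap, let go (value of joint bar above 2.93 rad and horizontal distance between bait_center and cup below 0.008 m and z of bait_center in the frame of cup between 0.01 and 0.032 m and angle between bait_center's own z axis and vertical below 0.3 rad and linear speed of bait below 0.03 m/s), for 0.3 s.
At the end, for the whole second after the job is handed in: The bar is still hooked back (angle above 2.93 rad) and the bait stick stands in the cup: centre within 8 mm of the cup's middle sideways and 10 to 32 mm above the cup point, tilted under 0.3 rad, at rest; nothing is touched by the robot (all of step 2).
It fails at once if the trap fires or the bar is let fly back (faster than 5 rad/s) (velocity of joint bar below -5 rad/s).
It fails at once if the catch or its buffers are overpressed or slammed (over 28 N) (contact force between catch and anything else above 28 N).
It fails at once if another kitchen thing is moved more than 30 mm (distance of any of soap_bottle, bait_jar, pot, bowl, mug, spoon, soap from where it was at the start of the episode above 0.03 m).
It also fails if it takes over 72 s, if anything falls off the work surface, if the arm or the gripper's body presses on something with over 40 N, if the wrist force passes 120 N, or if a joint passes its speed limit or range.

### The arm

A 6-joint arm with a two-finger parallel gripper is mounted at the origin on the work surface. World frame = base frame: x ahead of the robot, y to its left, z up, the work surface at z = 0. Lengths are in mm, angles in rad, forces in N, time in s.
With the tool pointing down it reaches from about 375 to 925 mm from the base axis. Payload 5.7 kg.
Tool frame: the origin (TCP) lies midway between the tips of the shut fingers; the grasp point (between the pads) lies 19 mm behind it; y points along the fingers, x is the direction in which the jaws open and shut, and the axes are right-handed (so a half turn about y gives the same grasp; the last joint's range is limited). The gripper opens to 88 mm and grips with 3 to 60 N. Pads are 20 mm wide; open, the fingers measure 115 mm over their backs; the gripper's body (75 mm by 178 mm) begins 61 mm behind the grasp point.
Start: joints at [1.105, 0.359, 1.51, -0, 1.272, -0.115], TCP at [206.18, 563.429, 222.623] pointing down, gripper open.
Joint ranges: [-2.97, 2.97], [-1.01, 2.36], [0.21, 2.38], [-0.96, 4.11], [0.2, 2.71], [-2.98, 2.98]. Speed limits (rad/s): [2.39, 2.39, 3.14, 3.14, 3.14, 3.14].

### API

Orientations are given as a unit quaternion [w, x, y, z].
In Python, from rig import * gives the robot as it stands. The module is installed in compiled form; this text tells all that it offers.
- The arm moves only by the shell command python3 -m crank 'ROWS' [FORCE]. ROWS is JSON, one flat list of numbers, 7 for each row, row after row: the shift along the tool's x, y, z each as a share of 0.05 m, from -1 to 1, then the turn, a rotation vector about the tool's x, y, z each as a share of 0.08 rad, from -1 to 1, then the closure, from -1 (fully open) to 1 (shut). A call has 1 to 8 rows; each row shifts and turns the commanded pose from where the row before left it, along the tool's axes as they then stand; what a row does not reach is not made up. A row lasts 1/10 s, in which the tool goes at most 50 mm and 8.59 degrees, less where a joint would pass 70% of its speed; a pose out of reach is approached as far as the arm can. A call with a number of a shift or a turn outside -1 to 1 is refused whole. A call with a gripper value outside its range is refused whole. The fingers move at their own pace and stop on an object; FORCE is the grip in N (left out, the last holds). Time passes only in rows, so rows that do not move let the fingers close. It gives the time, the measured TCP pose, the force and the opening at its end, in the units of the state.
- get_obs(): the state, without advancing time (a new reading comes with each control period).
- camera(name): name is "scene" or "top"; returns a dict with "color" (480x640x3 uint8, red, green, blue), "K" (3x3 intrinsics, pixels), "T" (4x4, takes a point from camera to world coordinates). Camera axes: x right, y up, looking along -z (the intrinsics and any distortion apply to the point x, -y, -z); pixel columns grow to the right and rows downward; lengths in mm; the calibration is good to about 2 mm. A picture is of the moment at which its call begins. There is no depth.
- sign_off(): hands the job in, once; it reports no verdict.
The state is a dict: "time": time; "qpos": joint angles; "joint_vel": joint speeds; "effort": joint torques, N m; "position": TCP position; "ee_rot": TCP orientation; "ft_force": force on the tool from outside, world axes, zero at the start; "ft_torque": the same for the moment, N m; "grip_width": opening from 0.0 (shut) to 1.0 (fully open).
Only numpy, scipy, OpenCV 4.12 (cv2) and the standard library are available. Lean on these libraries where they do the work, as an engineer would, in place of code of your own. Each camera call takes 0.05 s, during which the arm holds its last target.

## Working session

There is one attempt and no reset: what is moved stays moved. The work goes in short steps, Python scripts to look and compute and a shell command to move; the robot and the scene stay as the last step left them, time stands still between calls to the robot, and variables do not carry over. Pictures are saved under pics/ and viewed, and the job is handed in when it is done.

```bash
mkdir -p pics; python3 - <<'E'
from rig import *
import cv2
print(get_obs())
for n in("scene","top"):
    c=camera(n); cv2.imwrite(f"pics/{n}0.png",c["color"][:,:,::-1]); print(n,c["K"],c["T"])
E
```

```text
{'time': 0.0, 'qpos': array([ 1.10495445e+00,  3.59491310e-01,  1.51143082e+00, -1.85876994e-05,
        1.27251258e+00, -1.15123373e-01]), 'joint_vel': array([-1.05081112e-03, -1.19326539e-03, -1.31714135e-04,  6.09419731e-04,
       -1.20965297e-03,  7.15188987e-05]), 'effort': array([ 1.26759445e-03, -5.15385175e+01, -2.70727587e+01,  6.74539595e-02,
        3.50297790e-02, -1.72434247e-04]), 'position': array([205.85444413, 562.83745288, 221.81837512]), 'ee_rot': array([-0.5792467 ,  0.5798764 ,  0.40453229, -0.40567257]), 'ft_force': array([-0.40778901, -0.40071121,  0.3378238 ]), 'ft_torque': array([ 0.06509252, -0.05197165, -0.03685785]), 'grip_width': 0.994141123091857}
scene [[454.8149207    0.         325.74759873]
 [  0.         454.8149207  244.82709751]
 [  0.           0.           1.        ]] [[ 7.88802182e-01 -3.92189971e-01  4.73263293e-01  1.04663877e+03]
 [ 6.14646907e-01  5.02630523e-01 -6.07924121e-01 -6.34818016e+02]
 [ 5.45166748e-04  7.70421693e-01  6.37534406e-01  7.21489381e+02]
 [ 0.00000000e+00  0.00000000e+00  0.00000000e+00  1.00000000e+00]]
top [[449.70869102   0.         316.04996549]
 [  0.         449.70869102 241.24584724]
 [  0.           0.           1.        ]] [[-9.62654949e-03  9.78357015e-01 -2.06699976e-01  3.38504300e+02]
 [-9.99953605e-01 -9.48938763e-03  1.65502637e-03 -1.01393546e+01]
 [-3.42249538e-04  2.06706319e-01  9.78402975e-01  1.12830222e+03]
 [ 0.00000000e+00  0.00000000e+00  0.00000000e+00  1.00000000e+00]]
```

View pics/scene0.png

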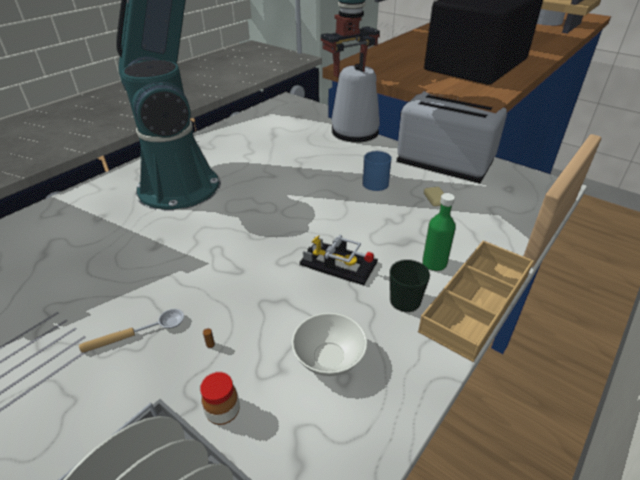

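View pics/top0.png

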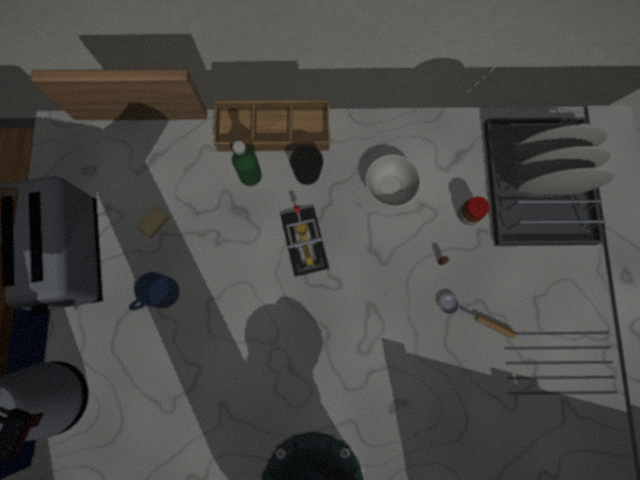

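```bash
cat > h.py <<'E'
import numpy as np, cv2
from rig import *
def proj(c,P):
    T=c["T"];K=c["K"];p=np.linalg.inv(T)@np.r_[np.array(P,float),1]
    q=np.array([p[0],-p[1],-p[2]]);q=K@q;return q[:2]/q[2]
def ray(c,uv):
    d=np.linalg.inv(c["K"])@np.r_[uv,1.];d=np.array([d[0],-d[1],-d[2]])
    d=c["T"][:3,:3]@d;return c["T"][:3,3],d/np.linalg.norm(d)
def tri(cs,uv1,uv2):
    (o1,d1),(o2,d2)=ray(cs[0],uv1),ray(cs[1],uv2)
    s=np.linalg.lstsq(np.c_[d1,-d2],o2-o1,rcond=None)[0]
    a,b=o1+s[0]*d1,o2+s[1]*d2
    return (a+b)/2,np.linalg.norm(a-b)
def onplane(c,uv,z):
    o,d=ray(c,uv);return o+d*(z-o[2])/d[2]
def crop(c,x0,y0,w,h,s,name):
    im=c["color"][y0:y0+h,x0:x0+w,::-1].astype(float)
    im=np.clip(im*(200/max(np.percentile(im,95),1)),0,255).astype(np.uint8)
    cv2.imwrite("pics/"+name,cv2.resize(im,None,fx=s,fy=s,interpolation=cv2.INTER_CUBIC))
E
python3 - <<'E'
from h import *
s=camera("scene");t=camera("top")
print(proj(s,[206,563,222]),proj(t,[206,563,222]),proj(s,[0,0,0]),proj(t,[0,0,0]))
crop(s,290,220,100,75,8,"s_trap.png")
crop(t,265,190,80,100,6,"t_trap.png")
crop(s,180,310,60,60,8,"s_bait.png")
crop(t,415,230,60,60,8,"t_bait.png")
E
```

```text
[348.69041324  72.61618921] [ 16.62873248 410.15735702] [177.96828509 185.92190889] [313.22540459 486.77179348]
```

View pics/s_trap.png

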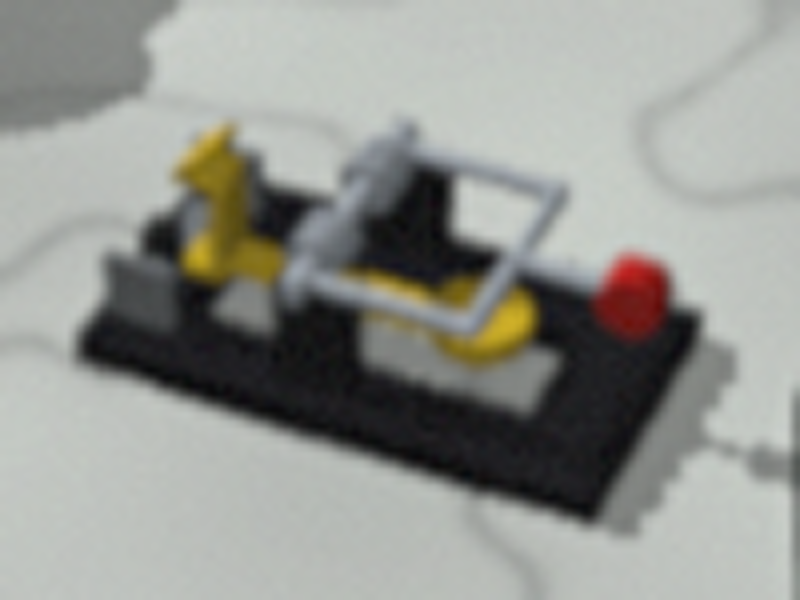

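View pics/t_trap.png

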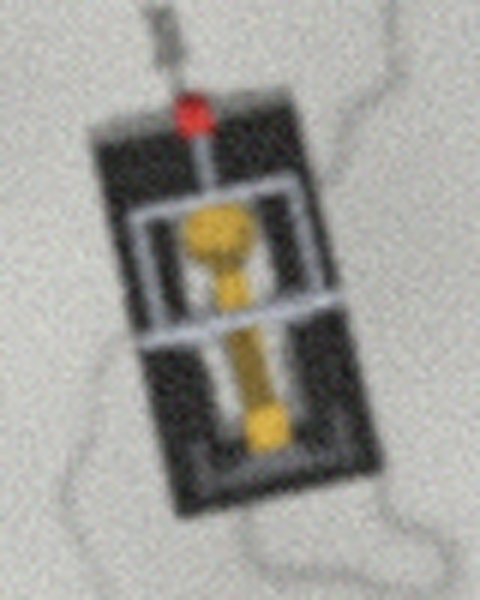

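View pics/s_bait.png

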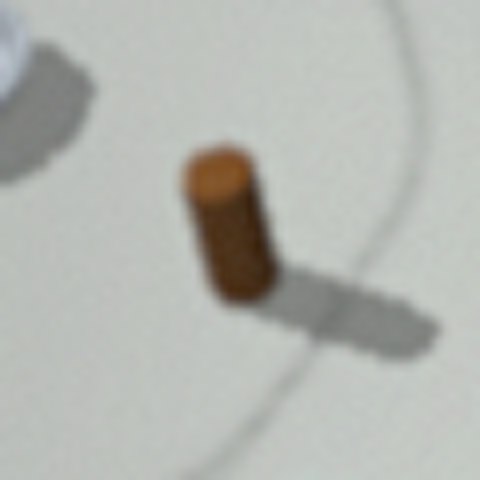

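View pics/t_bait.png

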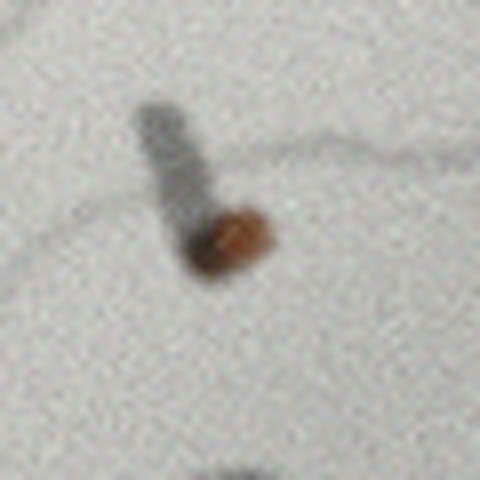

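```bash
cat >> h.py <<'E'
def up(x0,y0,s,p): return (x0+(p[0]+.5)/s-.5, y0+(p[1]+.5)/s-.5)
E
python3 - <<'E'
from h import *
from scipy.optimize import least_squares
s=camera("scene");t=camera("top")
S=lambda a,b:up(290,220,8,(a,b)); T=lambda a,b:up(265,190,6,(a,b))
obs=[("grip",(-88,0,50),S(632,298),T(195,117)),
("xr+",(-52,33,50),S(470,328),T(298,182)),
("xr-",(-52,-33,50),S(563,188),T(132,212)),
("c-+",(-96,45,12),S(597,503),T(295,88)),
("c--",(-96,-45,12),S(703,320),T(92,130)),
("c++",(69,45,12),S(85,343),T(380,470)),
("c+-",(69,-45,12),None,T(182,515))]
def tw(p,P):
    c,si=np.cos(p[2]),np.sin(p[2]);return np.array([p[0]+c*P[0]-si*P[1],p[1]+si*P[0]+c*P[1],P[2]])
def f(p):
    r=[]
    for n,P,a,b in obs:
        w=tw(p,P)
        if a: r+=list(proj(s,w)-a)
        r+=list(proj(t,w)-b)
    return r
R=least_squares(f,[450,0,3.0],x_scale=[100,100,1],loss='soft_l1');print(R.x,np.round(R.fun,1))
for n,P,a,b in obs:
    if a: print(n,np.round(tri([s,t],a,b)[0],1),round(tri([s,t],a,b)[1],1),np.round(tw(R.x,P),1))
B=lambda a,b:up(180,310,8,(a,b)); C=lambda a,b:up(415,230,8,(a,b))
print("bait top",tri([s,t],B(219,174),C(242,236)))
print("bait bot",tri([s,t],B(243,285),C(207,260)))
E
```

```text
[564.43642301  14.6353851    3.35779324] [ 0.7 -0.4  0.4 -0.7  0.4  0.  -0.6 -0.8  0.1  0.5  1.   0.   0.  -0.2
  0.7  1.5  1.  -1.4  0.4  2.1 -1.4 -1.4  1.2 -0.4 -0.9  0.1]
grip [648.8  34.2  47.6] 1.1 [650.4  33.5  50. ]
xr+ [620.9  -7.5  49.9] 1.5 [622.3  -6.4  50. ]
xr- [607.6  59.9  50.3] 1.5 [608.1  58.   50. ]
c-+ [670.   -8.5  13.3] 4.3 [667.9  -8.7  12. ]
c-- [651.3  77.7  11.5] 7.7 [648.5  79.2  12. ]
c++ [507.2 -40.9   5.3] 1.2 [506.7 -44.1  12. ]
bait top (array([ 520.56374638, -328.15500759,   38.80310887]), np.float64(1.1280857681631629))
bait bot (array([ 519.90155903, -328.8105336 ,   -3.20537226]), np.float64(1.3375665651248305))
```

```bash
python3 - <<'E'
from h import *
from scipy.spatial.transform import Rotation as Ro
s=camera("scene");t=camera("top")
crop(s,360,180,110,140,4,"s_pb.png");crop(t,215,125,120,80,6,"t_pb.png")
q=get_obs()["ee_rot"];print(Ro.from_quat(np.r_[q[1:],q[0]]).as_matrix().round(3))
print(proj(t,[649,34,48]),onplane(t,(307,165),85), onplane(t,(239,147),190), onplane(s,(437,267),0),onplane(s,(408,265),85))
E
```

```text
[[ 0.344 -0.    -0.939]
 [ 0.939 -0.     0.344]
 [-0.    -1.     0.   ]]
[297.29404347 209.13400908] [750.77007683   8.50617928  85.        ] [753.33778903 158.12979747 190.        ] [767.43871666 149.53424669   0.        ] [749.80179896  25.53561542  85.        ]
```

View pics/s_pb.png

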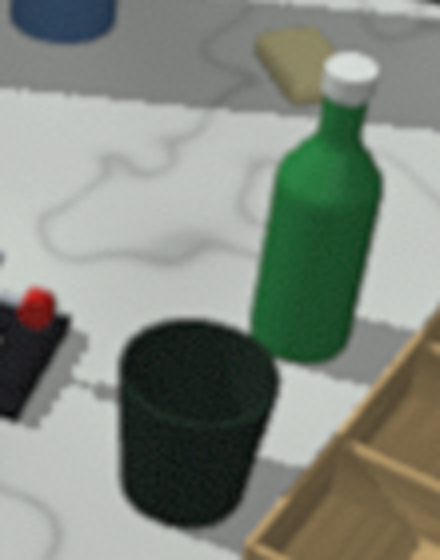

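View pics/t_pb.png

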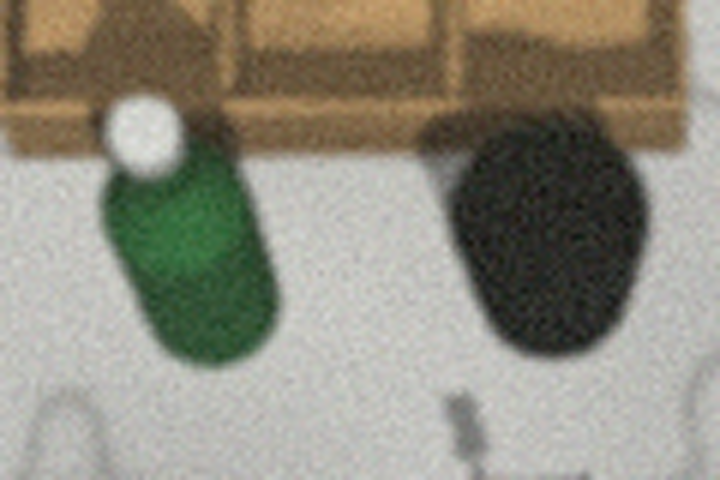

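```bash
python3 -m crank '[-0.43,0,-0.748,0,0,0,-1, -0.43,0,-0.748,0,0,0,-1, -0.43,0,-0.748,0,0,0,-1, -0.43,0,-0.748,0,0,0,-1, -0.43,0,-0.748,0,0,0,-1, -0.43,0,-0.748,0,0,0,-1, -0.43,0,-0.748,0,0,0,-1, -0.43,0,-0.748,0,0,0,-1]' 20
python3 -m crank '[-0.43,0,-0.748,0,0,0,-1, -0.43,0,-0.748,0,0,0,-1, -0.43,0,-0.748,0,0,0,-1, -0.43,0,-0.748,0,0,0,-1, -0.43,0,-0.748,0,0,0,-1, -0.43,0,-0.748,0,0,0,-1, -0.43,0,-0.748,0,0,0,-1, -0.43,0,-0.748,0,0,0,-1]'
python3 -m crank '[0,0,0,0,-0.886,0,-1, 0,0,0,0,-0.886,0,-1, 0,0,0,0,-0.886,0,-1, 0,0,0,0,-0.886,0,-1, 0,0,0,0,-0.886,0,-1, 0,0,0,0,-0.886,0,-1, 0,0,0,0,-0.886,0,-1, 0,0,0,0,-0.886,0,-1]'
```

```text
time: 1.2
position: [429.0, 297.7, 222.9]
ee_rot: [-0.58, 0.58, 0.405, -0.405]
ft_force: [0.8, 0.7, -0.1]
grip_width: 1.0
time: 2.0
position: [650.9, 33.2, 222.7]
ee_rot: [-0.58, 0.58, 0.405, -0.405]
ft_force: [1.0, -0.4, -0.2]
grip_width: 0.997
time: 2.8
position: [649.9, 34.8, 222.6]
ee_rot: [0.442, -0.442, -0.552, 0.552]
ft_force: [-0.8, 0.3, 0.1]
grip_width: 0.998
```

```bash
python3 -m crank '[0,0.76,0,0,0,0,0, 0,0.76,0,0,0,0,0, 0,0.76,0,0,0,0,0, 0,0.76,0,0,0,0,0, 0,0,0,0,0,0,0, 0,0,0,0,0,0,0]'
python3 - <<'E'
from h import *
s=camera("scene");t=camera("top")
crop(s,290,200,120,90,6,"s1.png");crop(t,245,150,100,80,7,"t1.png")
p=get_obs()["position"];print(p,proj(s,p),proj(t,p))
E
```

```text
time: 3.4
position: [649.7, 34.8, 70.7]
ee_rot: [0.444, -0.443, -0.551, 0.551]
ft_force: [0.1, -0.3, 0.5]
grip_width: 0.513
[651.72393032  34.64226296  72.88433025] [370.72326536 248.58638283] [296.61004308 205.24016239]
```

View pics/s1.png

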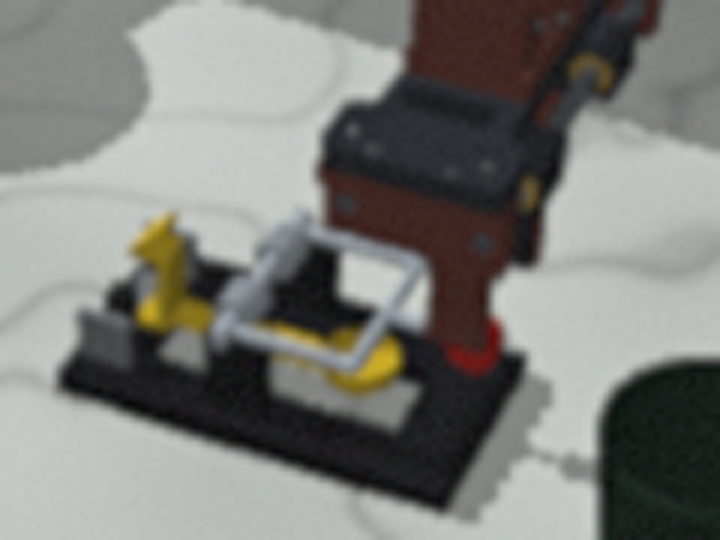

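View pics/t1.png

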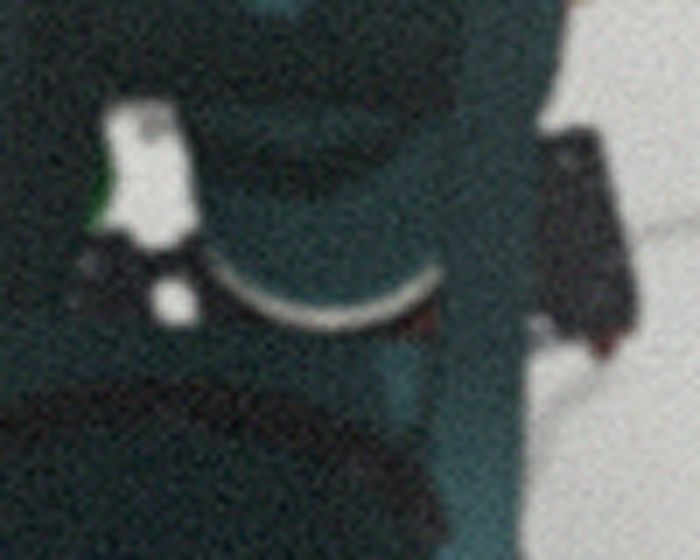

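```bash
python3 -m crank '[0,0.2,0,0,0,0,0, 0,0.2,0,0,0,0,0, 0,0.2,0,0,0,0,0, 0,0.2,0,0,0,0,0, 0,0,0,0,0,0,0]'
python3 -m crank '[0,0,0,0,0,0,0.5, 0,0,0,0,0,0,1, 0,0,0,0,0,0,1, 0,0,0,0,0,0,1, 0,0,0,0,0,0,1, 0,0,0,0,0,0,1]' 45
```

```text
time: 4.0
position: [648.4, 34.8, 28.6]
ee_rot: [0.444, -0.442, -0.55, 0.552]
ft_force: [-0.5, -0.9, -0.0]
grip_width: 0.501
time: 4.6
position: [650.3, 34.6, 31.0]
ee_rot: [-0.443, 0.443, 0.551, -0.551]
ft_force: [-0.1, -0.6, 2.0]
grip_width: 0.156
```

```bash
python3 -m crank '[0,-0.2107,0.0127,0,0,0,1, 0,-0.2077,0.0378,0,0,0,1, 0,-0.2017,0.0624,0,0,0,1, 0,-0.1928,0.0861,0,0,0,1]'
python3 - <<'E'
from h import *
for i in range(4): o=get_obs(); print(o["position"].round(1),o["ft_force"].round(2),o["ft_torque"].round(2))
Y=3.358;c,s=np.cos(Y),np.sin(Y);F=o["ft_force"];print("trap F",c*F[0]+s*F[1],-s*F[0]+c*F[1],F[2])
S=camera("scene");crop(S,290,190,120,90,6,"s2.png")
E
```

```text
time: 5.0
position: [640.2, 32.4, 72.4]
ee_rot: [-0.443, 0.443, 0.551, -0.551]
ft_force: [1.7, -2.1, -4.2]
grip_width: 0.154
[640.2  32.4  72.4] [ 1.66 -2.05 -4.16] [-0.23 -0.3   0.07]
[640.2  32.4  72.4] [ 1.66 -2.05 -4.16] [-0.23 -0.3   0.07]
[640.2  32.4  72.4] [ 1.66 -2.05 -4.16] [-0.23 -0.3   0.07]
[640.2  32.4  72.4] [ 1.66 -2.05 -4.16] [-0.23 -0.3   0.07]
trap F -1.1808388254136721 2.3622528956911824 -4.163303067252814
```

View pics/s2.png

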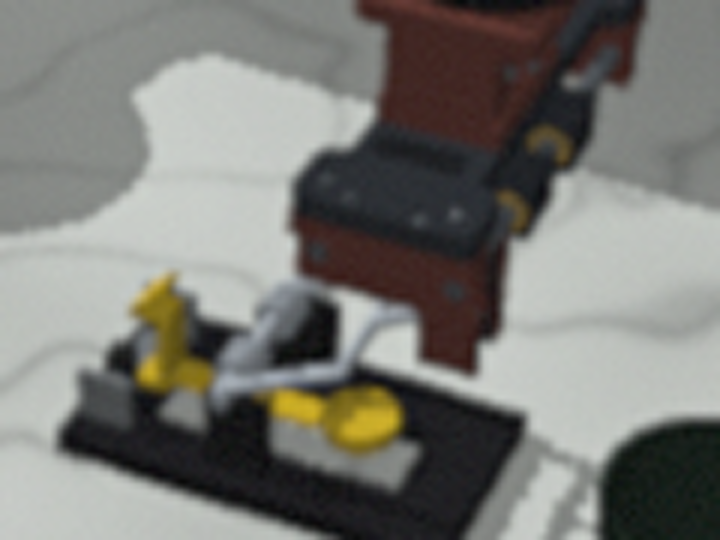

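```bash
cat > st.py <<'E'
from h import *
o=get_obs();Y=3.358;c,s=np.cos(Y),np.sin(Y);F=o["ft_force"];p=o["position"]-[564.4,14.6,0]
print("t",o["time"],"trap pos",np.round([c*p[0]+s*p[1],-s*p[0]+c*p[1],p[2]],1),"F",np.round([c*F[0]+s*F[1],-s*F[0]+c*F[1],F[2]],2),"T",o["ft_torque"].round(2),o["grip_width"].round(3))
E
python3 -m crank '[0,-0.1811,0.1085,0,0,0,1, 0,-0.1668,0.1294,0,0,0,1, 0,-0.1501,0.1485,0,0,0,1, 0,-0.1312,0.1654,0,0,0,1, 0,-0.1105,0.1799,0,0,0,1, 0,-0.0882,0.1918,0,0,0,1, 0,-0.0646,0.2010,0,0,0,1, 0,-0.0400,0.2073,0,0,0,1]'; python3 st.py
```

```text
time: 5.85
position: [575.1, 17.7, 118.5]
ee_rot: [-0.442, 0.444, 0.551, -0.551]
ft_force: [4.8, -3.6, -7.6]
grip_width: 0.154Traceback (most recent call last):
  File "st.py", line 3, in <module>
    print("t",o["time"],"trap pos",np.round([c*p[0]+s*p[1],-s*p[0]+c*p[1],p[2]],1),"F",np.round([c*F[0]+s*F[1],-s*F[0]+c*F[1],F[2]],2),"T",o["ft_torque"].round(2),o["grip_width"].round(3))
                                                                                                                                                                   ^^^^^^^^^^^^^^^^^^^^^
AttributeError: 'float' object has no attribute 'round'
```

```bash
sed -i 's/o\["grip_width"\].round(3)/round(o["grip_width"],3)/' st.py
python3 -m crank '[-0.01,-0.01,0.2106,0,0,0,1, -0.01,0.015,0.2108,0,0,0,1, -0.01,0.04,0.2081,0,0,0,1, -0.01,0.065,0.2023,0,0,0,1]'; python3 st.py
```

```text
time: 6.25
position: [535.7, 8.3, 113.9]
ee_rot: [-0.443, 0.444, 0.552, -0.55]
ft_force: [3.3, 4.2, 2.7]
grip_width: 0.155
t 6.25 trap pos [ 29.4   0.  113.9] F [-4.17 -3.42  2.73] T [ 0.7  -0.68  0.07] 0.155
```

```bash
python3 -m crank '[0.016,0.0840,0.1937,0,0,0,1, 0,0.1066,0.1822,0,0,0,1, 0,0.1276,0.1682,0,0,0,1, 0,0.1468,0.1517,0,0,0,1]'; python3 st.py
```

```text
time: 6.65
position: [501.2, 0.7, 90.5]
ee_rot: [-0.442, 0.444, 0.552, -0.55]
ft_force: [3.4, -0.6, 5.5]
grip_width: 0.154
t 6.65 trap pos [64.7 -0.  90.5] F [-3.21  1.32  5.52] T [-0.08 -0.68  0.08] 0.154
```

```bash
python3 -m crank '[0,0.1355,0.1122,0,0,0,1, 0,0.1460,0.0981,0,0,0,1, 0,0,0,0,0,0,1, 0,0,0,0,0,0,1]'; python3 st.py
```

```text
time: 7.05
position: [490.7, -1.6, 76.0]
ee_rot: [-0.443, 0.444, 0.551, -0.551]
ft_force: [1.8, -2.0, 6.8]
grip_width: 0.156
t 7.05 trap pos [75.5  0.  76. ] F [-1.29  2.32  6.76] T [-0.27 -0.26  0.04] 0.156
```

```bash
cat >> st.py <<'E'
import sys
th=float(sys.argv[1]);f=np.array([c*F[0]+s*F[1],-s*F[0]+c*F[1],F[2]]);R=-(f[0]*np.sin(th)+f[2]*np.cos(th))
print("R",R.round(2),"base",round(3+1.273*th,2),"radial(out+)",(f[0]*-np.cos(th)+f[2]*np.sin(th)).round(2), "zexp",round(50+88*np.sin(th)-19,1))
E
python3 -m crank '[0,0.0765,0.0435,0,0,0,1, 0,0.0786,0.0396,0,0,0,1]'; python3 st.py 2.7
python3 -m crank '[0,0.0805,0.0356,0,0,0,1, 0,0.0822,0.0315,0,0,0,1]'; python3 st.py 2.8
python3 -m crank '[0,0.0836,0.0273,0,0,0,1, 0,0.0849,0.0232,0,0,0,1]'; python3 st.py 2.9
python3 -m crank '[0,0,0,0,0,0,1]'; python3 st.py 2.9
```

```text
time: 7.25
position: [486.8, -2.5, 68.4]
ee_rot: [-0.443, 0.444, 0.551, -0.551]
ft_force: [1.7, -2.7, 6.6]
grip_width: 0.155
t 7.25 trap pos [79.5  0.1 68.4] F [-1.03  3.03  6.59] T [-0.23 -0.36  0.02] 0.155
R 6.39 base 6.44 radial(out+) 1.88 zexp 68.6
time: 7.45
position: [483.5, -3.3, 60.2]
ee_rot: [-0.443, 0.444, 0.551, -0.551]
ft_force: [1.5, -1.9, 6.3]
grip_width: 0.156
t 7.45 trap pos [82.9  0.1 60.2] F [-1.08  2.17  6.26] T [-0.35 -0.27  0.07] 0.156
R 6.27 base 6.56 radial(out+) 1.08 zexp 60.5
time: 7.65
position: [481.0, -3.8, 51.7]
ee_rot: [-0.443, 0.444, 0.551, -0.551]
ft_force: [2.5, -2.4, 7.4]
grip_width: 0.16
t 7.65 trap pos [85.4  0.1 51.7] F [-1.98  2.86  7.43] T [-0.31 -0.32  0.04] 0.16
R 7.68 base 6.69 radial(out+) -0.14 zexp 52.1
time: 7.75
position: [480.9, -3.8, 51.5]
ee_rot: [-0.443, 0.443, 0.551, -0.551]
ft_force: [0.9, -3.2, 7.0]
grip_width: 0.157
t 7.75 trap pos [85.5  0.1 51.5] F [-0.19  3.34  7.03] T [-0.39 -0.27  0.03] 0.157
R 6.88 base 6.69 radial(out+) 1.5 zexp 52.1
```

```bash

python3 -m crank '[0,0.0343,0.0081,0,0,0,1,0,0,0,0,0,0,1]'>/dev/null; python3 st.py 2.92
python3 -m crank '[0,0.0344,0.0074,0,0,0,1,0,0,0,0,0,0,1]'>/dev/null; python3 st.py 2.94
python3 -m crank '[0,0.0346,0.0067,0,0,0,1,0,0,0,0,0,0,1]'>/dev/null; python3 st.py 2.96
```

```text
t 7.95 trap pos [85.8  0.1 50. ] F [-2.34  2.14  7.07] T [-0.32 -0.25  0.06] 0.156
R 7.41 base 6.72 radial(out+) -0.73 zexp 50.3
t 8.15 trap pos [86.2  0.1 48.3] F [-0.34  2.71  6.25] T [-0.36 -0.27  0.09] 0.157
R 6.19 base 6.74 radial(out+) 0.92 zexp 48.6
t 8.35 trap pos [86.5  0.1 46.6] F [-0.72  2.74  5.79] T [-0.38 -0.29  0.04] 0.155
R 5.82 base 6.77 radial(out+) 0.34 zexp 46.9
```

```bash
cat > av.py <<'E'
from h import *
import sys
th=float(sys.argv[1]);Y=3.358;c,s=np.cos(Y),np.sin(Y);A=[];P=[]
for i in range(5):
    o=get_obs();A.append(o["ft_force"]);P.append(o["position"]);camera("top")
F=np.mean(A,0);p=np.mean(P,0)-[564.4,14.6,0];f=np.array([c*F[0]+s*F[1],-s*F[0]+c*F[1],F[2]]);R=-(f[0]*np.sin(th)+f[2]*np.cos(th))
print("t",round(o["time"],2),"pos",np.round([c*p[0]+s*p[1],-s*p[0]+c*p[1],p[2]],1),"F",f.round(2),"R",R.round(2),"base",round(3+1.273*th,2),"zexp",round(31+88*np.sin(th),1))
E
python3 av.py 2.96
python3 -m crank '[0,0.0347,0.0060,0,0,0,1,0,0,0,0,0,0,1]'>/dev/null; python3 av.py 2.98
python3 -m crank '[0,0.0348,0.0053,0,0,0,1,0,0,0,0,0,0,1]'>/dev/null; python3 av.py 3.00
python3 -m crank '[0,0.0349,0.0046,0,0,0,1,0,0,0,0,0,0,1]'>/dev/null; python3 av.py 3.02
```

```text
t 8.55 pos [86.5  0.1 46.6] F [-1.09  2.66  6.59] R 6.68 base 6.77 zexp 46.9
t 9.0 pos [86.8  0.1 44.9] F [-1.24  2.95  6.52] R 6.64 base 6.79 zexp 45.2
t 9.45 pos [87.   0.1 43.2] F [-0.87  2.61  7.05] R 7.11 base 6.82 zexp 43.4
t 9.9 pos [87.3  0.1 41.4] F [-0.73  2.97  7.16] R 7.19 base 6.84 zexp 41.7
```

```bash

python3 -m crank '[0,0.0350,0.0039,0,0,0,1,0,0,0,0,0,0,1]'>/dev/null; python3 av.py 3.04
python3 -m crank '[0,0.0351,0.0032,0,0,0,1,0,0,0,0,0,0,1]'>/dev/null; python3 av.py 3.06
```

```text
t 10.35 pos [87.4  0.1 39.7] F [-1.15  2.5   7.06] R 7.14 base 6.87 zexp 39.9
t 10.8 pos [87.6  0.1 38. ] F [-1.05  2.41  7.25] R 7.32 base 6.9 zexp 38.2
```

```bash
python3 - <<'E'
from h import *
S=camera("scene");crop(S,280,200,120,90,6,"s3.png")
E
```

```text
(no output)
```

View pics/s3.png

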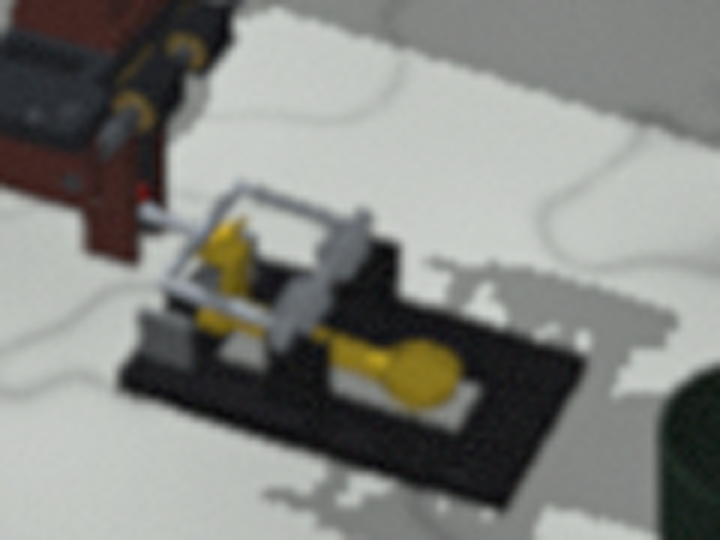

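```bash

python3 -m crank '[0,0.0351,0.0025,0,0,0,1,0,0,0,0,0,0,1]'>/dev/null; python3 av.py 3.08
python3 -m crank '[0,0.0352,0.0018,0,0,0,1,0,0,0,0,0,0,1]'>/dev/null; python3 av.py 3.10
```

```text
t 11.3 pos [87.7  0.1 36.2] F [-1.04  2.97  7.12] R 7.17 base 6.92 zexp 36.4
t 11.75 pos [87.8  0.1 34.4] F [-1.05  3.01  6.66] R 6.69 base 6.95 zexp 34.7
```

```bash

python3 -m crank '[0,0.0352,0.0011,0,0,0,1,0,0,0,0,0,0,1]'>/dev/null; python3 av.py 3.12
python3 -m crank '[0,0.0352,0.0004,0,0,0,1,0,0,0,0,0,0,1]'>/dev/null; python3 av.py 3.14
```

```text
t 12.2 pos [87.9  0.1 32.6] F [-1.08  2.71  6.65] R 6.68 base 6.97 zexp 32.9
t 12.65 pos [87.9  0.1 30.9] F [-0.81  2.94  6.85] R 6.85 base 7.0 zexp 31.1
```

```bash

python3 -m crank '[0,0.0352,-0.0004,0,0,0,1,0,0,0,0,0,0,1]'>/dev/null; python3 av.py 3.16
python3 - <<'E'
from h import *
S=camera("scene");crop(S,290,225,60,45,12,"s4.png")
E
```

```text
t 13.1 pos [87.9  0.1 29.1] F [-1.27  2.47  7.28] R 7.25 base 7.02 zexp 29.4
```

View pics/s4.png

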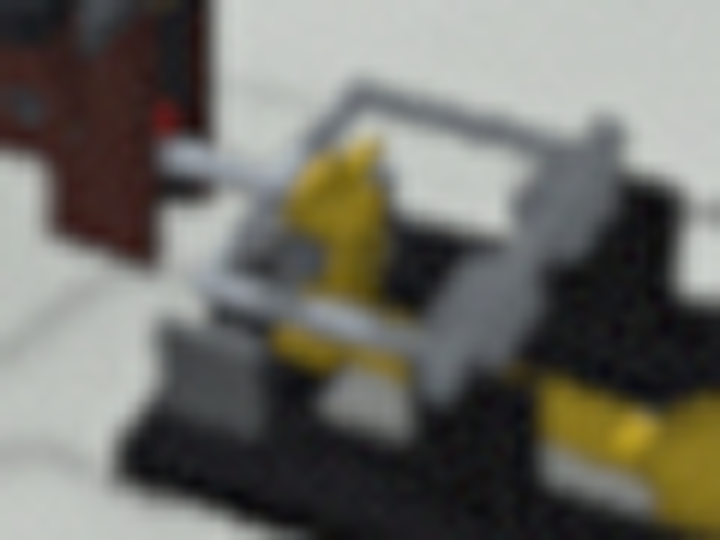

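```bash

python3 -m crank '[0,0.0176,-0.0004,0,0,0,1,0,0,0,0,0,0,1]'>/dev/null; python3 av.py 3.17
python3 -m crank '[0,0.0176,-0.0006,0,0,0,1,0,0,0,0,0,0,1]'>/dev/null; python3 av.py 3.18
```

```text
t 13.6 pos [87.8  0.1 28.3] F [-1.14  3.23  6.58] R 6.55 base 7.04 zexp 28.5
t 14.05 pos [87.8  0.1 27.4] F [-0.99  2.84  6.92] R 6.88 base 7.05 zexp 27.6
```

```bash

python3 -m crank '[0,0.0176,-0.0008,0,0,0,1,0,0,0,0,0,0,1]'>/dev/null; python3 av.py 3.19
python3 -m crank '[0,0.0176,-0.0009,0,0,0,1,0,0,0,0,0,0,1]'>/dev/null; python3 av.py 3.20
```

```text
t 14.5 pos [87.8  0.1 26.5] F [-1.14  2.42  6.89] R 6.82 base 7.06 zexp 26.7
t 14.95 pos [87.7  0.1 25.6] F [-1.21  2.81  7.01] R 6.93 base 7.07 zexp 25.9
```

```bash
python3 - <<'E'
from h import *
ims=[]
for i in range(6):
    S=camera("scene");ims.append(S["color"].astype(float))
S["color"]=np.mean(ims,0);crop(S,290,225,60,45,12,"s5.png")
Y=3.358;c,s=np.cos(Y),np.sin(Y)
def tw(P): return [564.4+c*P[0]-s*P[1],14.6+s*P[0]+c*P[1],P[2]]
for th in (3.1,3.2):
  for r,y in((52,33),(52,-33),(88,0)):
    u=proj(S,tw((-r*np.cos(th),y,50+r*np.sin(th))));print(th,r,y,((u-[290,225])*12+5.5).round())
for h in (44,50,56): print("nose-ish x46 z",h+6, ((proj(S,tw((46,8,h+6)))-[290,225])*12+5.5).round())
E
```

```text
3.1 52 33 [211. 269.]
3.1 52 -33 [363.  77.]
3.1 88 0 [126. 116.]
3.2 52 33 [212. 289.]
3.2 52 -33 [363.  98.]
3.2 88 0 [128. 151.]
nose-ish x46 z 50 [298. 211.]
nose-ish x46 z 56 [297. 187.]
nose-ish x46 z 62 [297. 163.]
```

View pics/s5.png

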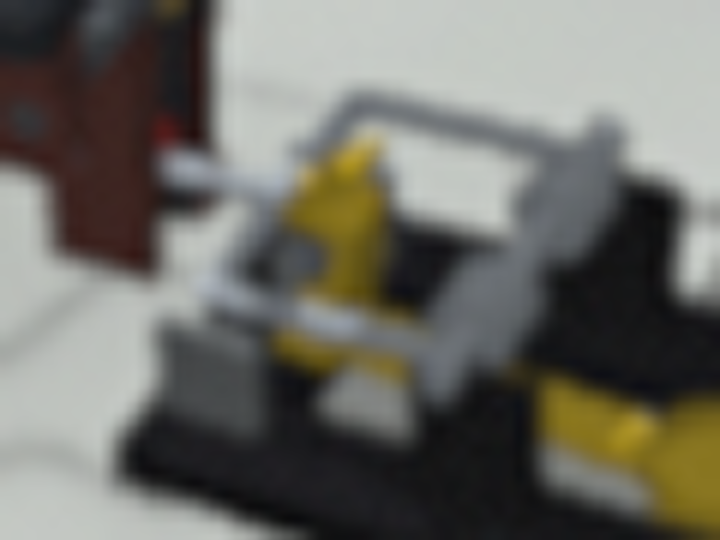

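```bash

python3 -m crank '[0,0.0176,-0.0011,0,0,0,1,0,0,0,0,0,0,1]'>/dev/null; python3 av.py 3.21
python3 -m crank '[0,0.0176,-0.0013,0,0,0,1,0,0,0,0,0,0,1]'>/dev/null; python3 av.py 3.22
```

```text
t 15.7 pos [87.6  0.1 24.7] F [-1.45  2.61  6.65] R 6.53 base 7.09 zexp 25.0
t 16.15 pos [87.6  0.1 23.8] F [-1.15  2.98  6.31] R 6.2 base 7.1 zexp 24.1
```

```bash

python3 -m crank '[0,0.0176,-0.0015,0,0,0,1,0,0,0,0,0,0,1]'>/dev/null; python3 av.py 3.23
python3 -m crank '[0,0.0176,-0.0017,0,0,0,1,0,0,0,0,0,0,1]'>/dev/null; python3 av.py 3.24
```

```text
t 16.6 pos [87.5  0.1 22.9] F [-1.47  2.61  6.02] R 5.86 base 7.11 zexp 23.2
t 17.05 pos [87.4  0.1 22. ] F [-1.35  2.68  5.57] R 5.41 base 7.12 zexp 22.4
```

```bash

python3 -m crank '[0,0.0176,-0.0018,0,0,0,1,0,0,0,0,0,0,1]'>/dev/null; python3 av.py 3.25
python3 -m crank '[0,0.0100,-0.0011,0,0,0,1,0,0,0,0,0,0,1]'>/dev/null; python3 av.py 3.256
python3 - <<'E'
from h import *
ims=[]
for i in range(4):
    S=camera("scene");ims.append(S["color"].astype(float))
S["color"]=np.mean(ims,0);crop(S,290,225,60,45,12,"s6.png")
E
```

```text
t 17.5 pos [87.3  0.1 21.2] F [-1.21  2.65  7.7 ] R 7.52 base 7.14 zexp 21.5
t 17.95 pos [87.3  0.1 20.8] F [-0.87  2.94  7.16] R 7.02 base 7.14 zexp 21.0
```

View pics/s6.png

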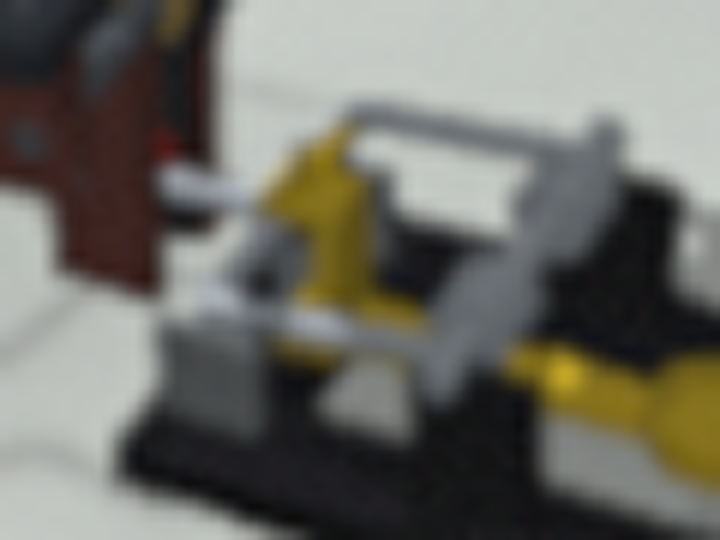

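```bash

python3 -m crank '[0,-0.010,0.0011,0,0,0,1,0,0,0,0,0,0,1]'>/dev/null; python3 av.py 3.25
python3 -m crank '[0,-0.010,0.0011,0,0,0,1,0,0,0,0,0,0,1]'>/dev/null; python3 av.py 3.244
python3 -m crank '[0,-0.010,0.0011,0,0,0,1,0,0,0,0,0,0,1]'>/dev/null; python3 av.py 3.238
```

```text
t 18.6 pos [87.3  0.1 21.3] F [-1.01  2.48  6.95] R 6.8 base 7.14 zexp 21.5
t 19.05 pos [87.4  0.1 21.8] F [-1.14  2.61  6.47] R 6.32 base 7.13 zexp 22.0
t 19.5 pos [87.4  0.1 21.9] F [-1.53  3.25  5.83] R 5.65 base 7.12 zexp 22.5
```

```bash

python3 -m crank '[0,-0.010,0.0011,0,0,0,1,0,0,0,0,0,0,1]'>/dev/null; python3 av.py 3.232
python3 -m crank '[0,-0.010,0.0011,0,0,0,1,0,0,0,0,0,0,1]'>/dev/null; python3 av.py 3.226
python3 -m crank '[0,-0.010,0.0011,0,0,0,1,0,0,0,0,0,0,1]'>/dev/null; python3 av.py 3.22
```

```text
t 19.95 pos [87.4  0.1 22. ] F [-2.    3.12  5.  ] R 4.8 base 7.11 zexp 23.1
t 20.4 pos [87.5  0.1 22.2] F [-3.27  2.7   2.95] R 2.66 base 7.11 zexp 23.6
t 20.85 pos [87.5  0.  22.6] F [-4.29  3.5  -0.07] R -0.4 base 7.1 zexp 24.1
```

```bash

python3 -m crank '[-0.006,0.002,-0.006,0,0,0,1,-0.008,0,-0.006,0,0,0,1,0,0,0,0,0,0,1]'>/dev/null; python3 av.py 3.22
python3 - <<'E'
from h import *
ims=[]
for i in range(4):
    S=camera("scene");ims.append(S["color"].astype(float))
S["color"]=np.mean(ims,0);crop(S,290,225,60,45,12,"s7.png")
E
```

```text
t 21.4 pos [87.5  0.2 22.5] F [-4.18 -0.08  0.29] R -0.04 base 7.1 zexp 24.1
```

View pics/s7.png

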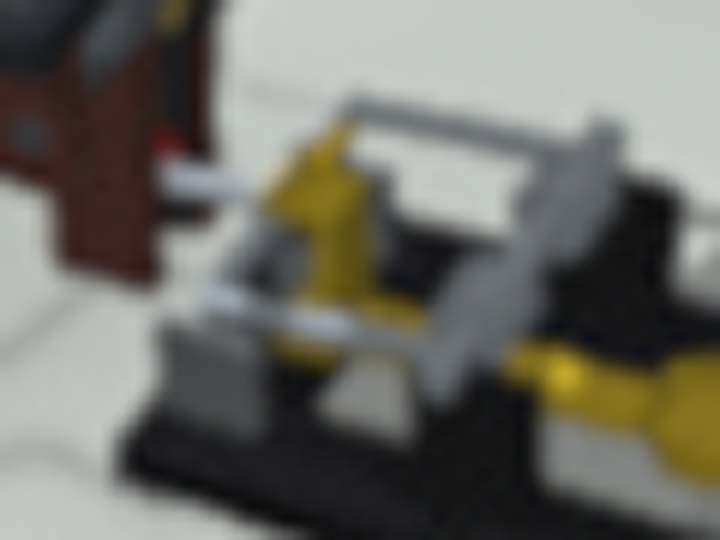

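```bash

python3 -m crank '[0,0,-0.012,0,0,0,1,0,0,-0.012,0,0,0,1,0,0,0,0,0,0,1]'>/dev/null; python3 av.py 3.22
```

```text
t 22.15 pos [87.5  0.2 22.3] F [ 0.46 -0.3   1.82] R 1.85 base 7.1 zexp 24.1
```

```bash

python3 -m crank '[0,-0.008,-0.001,0,0,0,1,0,0,0,0,0,0,1]'>/dev/null; python3 av.py 3.22
python3 -m crank '[0,0,0,0,0,0,1,0,0,0,0,0,0,0.6,0,0,0,0,0,0,0.4,0,0,0,0,0,0,0.3]' 15; python3 av.py 3.22
python3 - <<'E'
from h import *
ims=[]
for i in range(4):
    S=camera("scene");ims.append(S["color"].astype(float))
S["color"]=np.mean(ims,0);crop(S,280,215,80,60,10,"s8.png")
E
```

```text
t 22.6 pos [87.4  0.2 22.6] F [ 4.07  0.68 -0.97] R -0.65 base 7.1 zexp 24.1
time: 23.05
position: [482.1, -4.6, 23.4]
ee_rot: [-0.442, 0.444, 0.552, -0.55]
ft_force: [1.1, -0.8, -0.1]
grip_width: 0.328
t 23.25 pos [85.1  0.9 23.3] F [-0.44  0.08  0.07] R 0.04 base 7.1 zexp 24.1
```

View pics/s8.png

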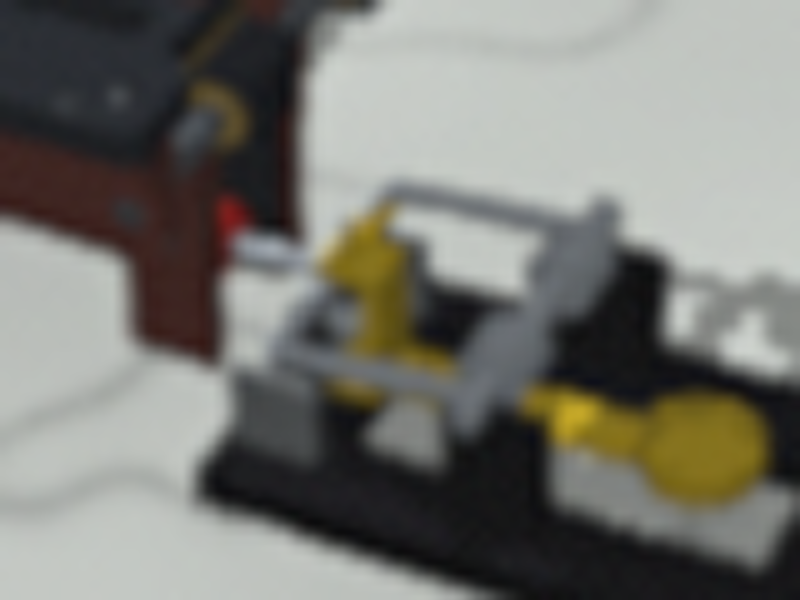

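```bash

python3 -m crank '[0,0,0,0,0,0,0.1,0,0,0,0,0,0,0.1,0,-0.1,0,0,0,0,0.1,0,-0.2,0,0,0,0,0.1,0,-0.4,0,0,0,0,0.1,0,-0.8,0,0,0,0,0.1,0,-0.8,0,0,0,0,0.1,0,-0.8,0,0,0,0,0.1]'
python3 -m crank '[-0.812,0,0.079,0,0,0,0.1,-0.812,0,0.079,0,0,0,0.1,-0.812,0,0.079,0,0,0,0.1,-0.812,0,0.079,0,0,0,0.1,-0.812,0,0.079,0,0,0,0.1,-0.812,0,0.079,0,0,0,0.1,-0.812,0,0.079,0,0,0,0.1,-0.812,0,0.079,0,0,0,0.1]'
python3 -m crank '[0,0,0,0,0,0,0.1]'
python3 - <<'E'
from h import *
o=get_obs();print(o["position"],o["qpos"])
a=[];b=[]
for i in range(4):
    s=camera("scene");t=camera("top");a.append(s["color"].astype(float));b.append(t["color"].astype(float))
s["color"]=np.mean(a,0);t["color"]=np.mean(b,0)
crop(s,290,220,100,75,8,"s9.png");crop(t,265,190,80,100,6,"t9.png");crop(s,150,260,120,100,6,"s9b.png")
E
```

```text
time: 24.3
position: [480.1, -4.4, 180.3]
ee_rot: [-0.443, 0.443, 0.551, -0.551]
ft_force: [0.4, 0.2, -0.3]
grip_width: 0.451
time: 25.1
position: [519.1, -330.1, 179.0]
ee_rot: [-0.443, 0.443, 0.551, -0.551]
ft_force: [0.9, 0.9, -0.1]
grip_width: 0.449
time: 25.2
position: [520.1, -334.0, 179.1]
ee_rot: [0.443, -0.446, -0.55, 0.551]
ft_force: [-0.1, 0.4, 0.5]
grip_width: 0.457
[ 520.14436332 -333.97037243  179.0933345 ] [-6.81495196e-01  4.22358531e-01  1.52412073e+00 -1.70685048e-03
  1.19076965e+00 -2.46446976e+00]
```

View pics/s9.png

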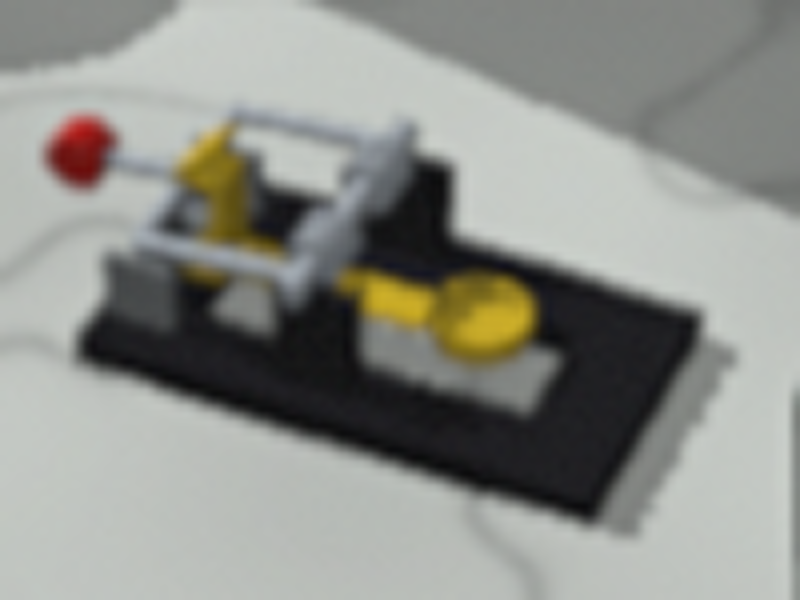

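View pics/t9.png

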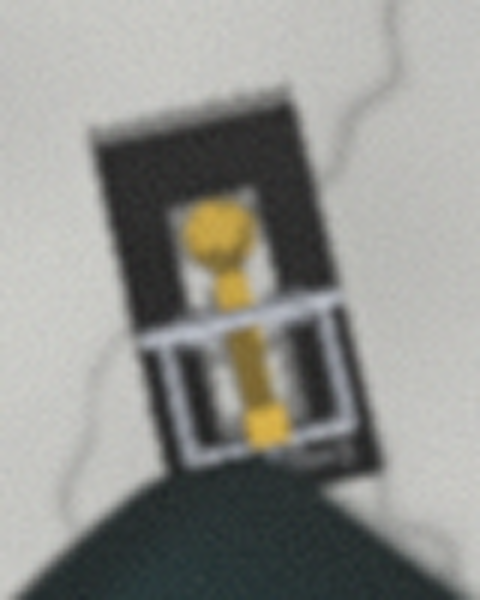

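View pics/s9b.png

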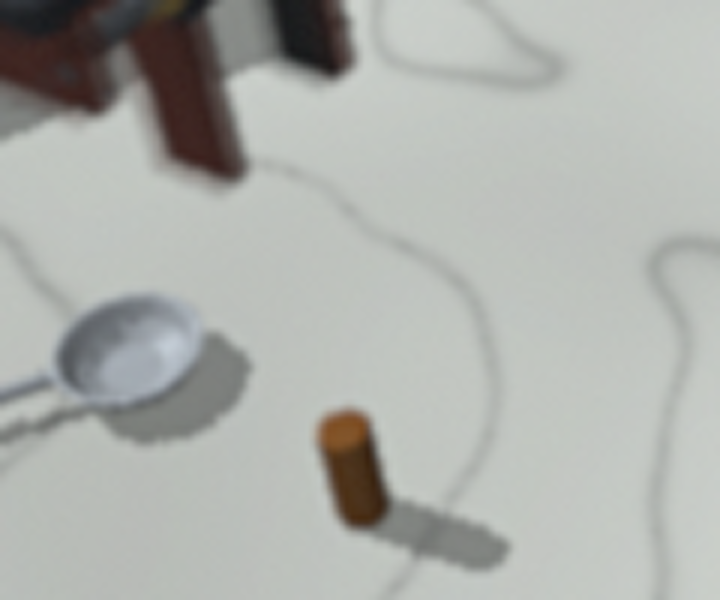

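```bash
python3 - <<'E'
from h import *
P=[]
for i in range(6):
    s=camera("scene");t=camera("top");P.append(get_obs()["position"])
print(np.mean(P,0),np.std(P,0))
S=lambda a,b:up(290,220,8,(a,b)); T=lambda a,b:up(265,190,6,(a,b))
print("cup tri",tri([s,t],S(486,305),T(219,230)))
for z in (24,27): print(z,onplane(s,S(486,305),z),onplane(t,T(219,230),z))
Y=3.358;c,si=np.cos(Y),np.sin(Y)
for z in(21,27):
  w=[564.4+c*-42,14.6+si*-42,z];a=proj(s,w);b=proj(t,w);print(w,(a-[290,220])*8+3.5,(b-[265,190])*6+2.5)
# grip check
print("grip",tri([s,t],S(82,152),T(0,0))[1],onplane(s,S(82,152),41.5), 564.4+c*87.6,14.6+si*87.6)
E
```

```text
[ 519.31324982 -328.18060156  178.06434677] [0.03175691 0.33520926 0.08862387]
cup tri (array([605.38615101,  25.09752058,  27.80658084]), np.float64(0.7006066547883656))
24 [602.75860535  28.41494855  24.        ] [606.57497224  25.46002662  24.        ]
27 [604.66779641  25.56229022  27.        ] [605.84671869  25.36331564  27.        ]
[np.float64(605.4203572684102), np.float64(23.618330753082425), 21] [483.49074058 325.09411647] [223.6063224  234.29510908]
[np.float64(605.4203572684102), np.float64(23.618330753082425), 27] [484.20759924 309.55130146] [223.15987408 230.94826369]
grip 219.78444408138373 [478.69675466  -5.9733357   41.5       ] 478.84325484017313 -4.209661285000488
```

```bash

python3 -m crank '[0,0.8,-0.018,0,0,0,0.1,0,0.8,0,0,0,0,0.1,0,0.8,0,0,0,0,0.1,0,0.4,0,0,0,0,0.1,0,0.24,0,0,0,0,0.1,0,0.2,0,0,0,0,0.1,0,0,0,0,0,0,0.1]'
python3 - <<'E'
from h import *
o=get_obs();print(o["position"])
s=camera("scene");crop(s,160,270,100,80,8,"s10.png")
E
```

```text
time: 26.9
position: [520.0, -328.2, 15.4]
ee_rot: [0.443, -0.443, -0.551, 0.551]
ft_force: [-0.4, 0.3, -0.4]
grip_width: 0.45
[ 519.99821182 -328.17855172   15.43333426]
```

View pics/s10.png

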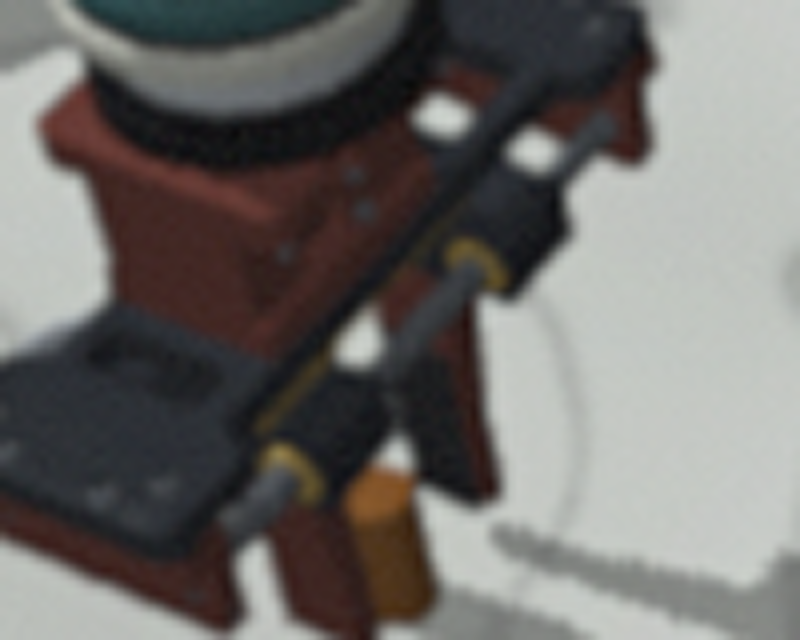

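```bash

python3 -m crank '[0,0,0,0,0,0,0.3,0,0,0,0,0,0,0.4,0,0,0,0,0,0,0.5,0,0,0,0,0,0,0.6,0,0,0,0,0,0,0.7,0,0,0,0,0,0,1,0,0,0,0,0,0,1]' 10
python3 -m crank '[0,-0.2,0,0,0,0,1,0,-0.4,0,0,0,0,1,0,-0.4,0,0,0,0,1,0,0,0,0,0,0,1]'
python3 - <<'E'
from h import *
o=get_obs();print(o["position"])
s=camera("scene");crop(s,160,230,100,80,8,"s11.png")
E
```

```text
time: 27.65
position: [520.5, -328.5, 16.5]
ee_rot: [0.443, -0.443, -0.551, 0.551]
ft_force: [0.1, 1.0, 5.6]
grip_width: 0.198
time: 28.05
position: [521.8, -329.5, 68.7]
ee_rot: [0.441, -0.445, -0.551, 0.551]
ft_force: [0.1, -0.3, -0.2]
grip_width: 0.201
[ 521.79795049 -329.52649226   68.71450275]
```

View pics/s11.png

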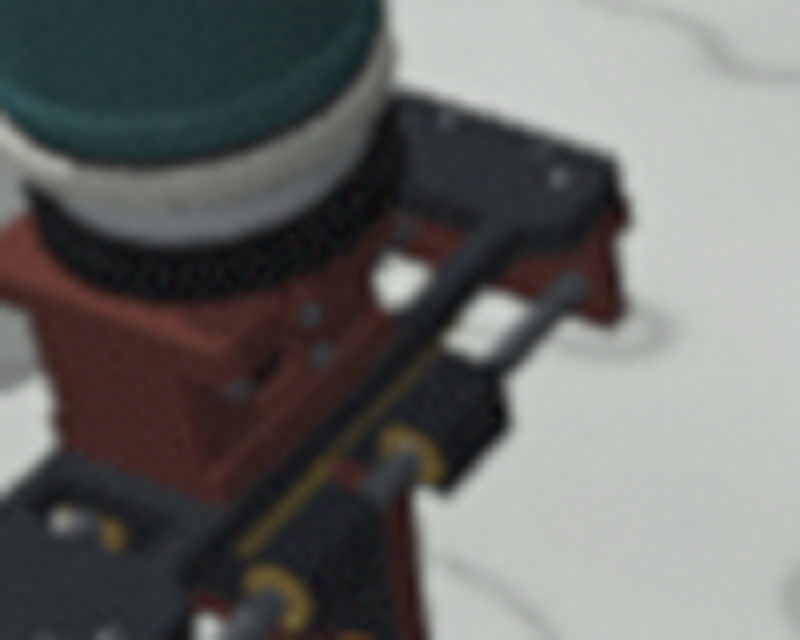

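```bash

python3 -m crank '[0,-0.6,0,0,0,0,1,0,-0.6,0,0,0,0,1,0.652,0,-0.318,0,0,0,1,0.652,0,-0.318,0,0,0,1,0.652,0,-0.318,0,0,0,1,0.652,0,-0.318,0,0,0,1,0.652,0,-0.318,0,0,0,1,0.652,0,-0.318,0,0,0,1]'
python3 -m crank '[0.652,0,-0.318,0,0,0,1,0.652,0,-0.318,0,0,0,1,0.652,0,-0.318,0,0,0,1,0.652,0,-0.318,0,0,0,1,0,0,0,0,0,0,1,0,0,0,0,0,0,1]'
python3 - <<'E'
from h import *
P=[]
for i in range(5):
    s=camera("scene");P.append(get_obs()["position"])
print(np.mean(P,0))
crop(s,300,180,100,80,8,"s12.png")
E
```

```text
time: 28.9
position: [570.7, -115.1, 124.7]
ee_rot: [0.444, -0.443, -0.551, 0.551]
ft_force: [0.3, 0.1, -0.6]
grip_width: 0.205
time: 29.5
position: [604.8, 24.9, 124.8]
ee_rot: [0.443, -0.442, -0.551, 0.552]
ft_force: [-0.1, 0.5, -0.5]
grip_width: 0.2
[604.9055914   23.37348743 125.37444619]
```

View pics/s12.png

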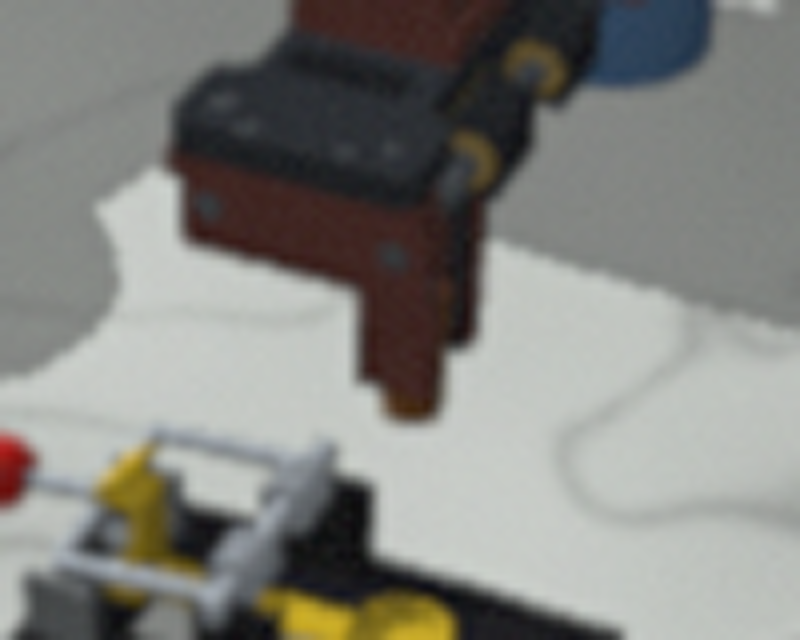

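```bash

python3 -m crank '[0.013,0.4,-0.013,0,0,0,1,0,0.5,0,0,0,0,1,0,0.4,0,0,0,0,1,0,0.2,0,0,0,0,1,0,0.1,0,0,0,0,1,0,0,0,0,0,0,1]'
python3 - <<'E'
from h import *
P=[];A=[];a=[];F=[]
for i in range(5):
    s=camera("scene");P.append(get_obs()["position"]);F.append(get_obs()["ft_force"]);a.append(s["color"].astype(float))
print(np.mean(P,0),np.mean(F,0))
s["color"]=np.mean(a,0);crop(s,310,215,70,55,11,"s13.png")
t=camera("top");crop(t,265,190,80,100,6,"t13.png")
E
```

```text
time: 30.35
position: [605.9, 24.6, 45.8]
ee_rot: [0.443, -0.443, -0.551, 0.551]
ft_force: [-0.4, 0.2, 0.7]
grip_width: 0.202
[606.702034    24.84495082  46.80088207] [ 0.15434067  0.31813763 -0.33995021]
```

View pics/s13.png

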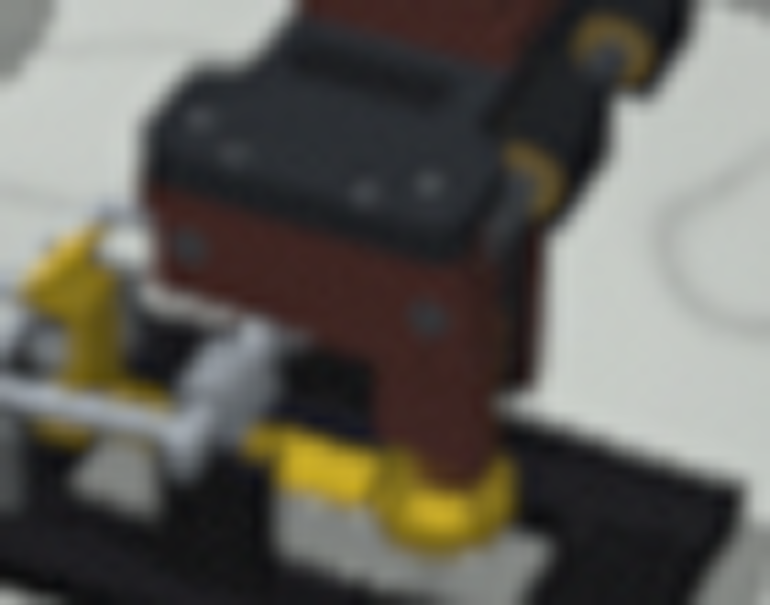

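```bash
cat > av2.py <<'E'
from h import *
P=[];F=[]
for i in range(6):
    camera("top");o=get_obs();P.append(o["position"]);F.append(o["ft_force"])
print(round(o["time"],2),np.mean(P,0).round(2),np.std(P,0).round(2),np.mean(F,0).round(2),np.mean([o["effort"]],0).round(2))
E
python3 av2.py
python3 -m crank '[0,0.04,0.01,0,0,0,1,0,0.04,0,0,0,0,1,0,0,0,0,0,0,1]' ; python3 av2.py
python3 -m crank '[0,0.04,0,0,0,0,1,0,0,0,0,0,0,1]'; python3 av2.py
```

```text
30.95 [606.23  25.06  46.36] [0.16 0.02 0.2 ] [ 0.26  0.11 -0.1 ] [ 0.000e+00 -5.699e+01 -1.950e+01 -3.000e-02  6.000e-02 -0.000e+00]
time: 31.25
position: [605.2, 24.9, 41.5]
ee_rot: [0.443, -0.443, -0.551, 0.551]
ft_force: [0.2, 0.9, 0.1]
grip_width: 0.202
31.55 [605.47  24.92  41.88] [0.13 0.01 0.12] [-0.03 -0.02 -0.08] [-0.000e+00 -5.694e+01 -1.923e+01 -3.000e-02  7.000e-02 -0.000e+00]
time: 31.75
position: [605.4, 24.9, 39.8]
ee_rot: [0.443, -0.443, -0.551, 0.551]
ft_force: [0.3, 0.0, -0.2]
grip_width: 0.198
32.05 [605.48  24.92  39.94] [0.07 0.02 0.07] [-0.09  0.13 -0.13] [-0.000e+00 -5.702e+01 -1.913e+01 -3.000e-02  7.000e-02  0.000e+00]
```

```bash

python3 -m crank '[0,0.03,0,0,0,0,1,0,0,0,0,0,0,1,0,0,0,0,0,0,1]'>/dev/null; python3 av2.py
python3 -m crank '[0,0.01,0,0,0,0,1,0,0,0,0,0,0,1]'>/dev/null; python3 av2.py
python3 -m crank '[0,0.008,0,0,0,0,1,0,0,0,0,0,0,1]'>/dev/null; python3 av2.py
```

```text
32.65 [605.52  24.91  38.47] [0.02 0.01 0.02] [-0.03 -0.02 -0.15] [-0.000e+00 -5.709e+01 -1.906e+01 -3.000e-02  7.000e-02 -0.000e+00]
33.15 [605.5   24.92  37.96] [0.02 0.01 0.02] [-0.09 -0.06 -0.32] [-0.000e+00 -5.711e+01 -1.904e+01 -3.000e-02  7.000e-02  0.000e+00]
33.65 [605.51  24.91  37.57] [0.02 0.01 0.02] [-0.36  0.16  0.07] [-0.000e+00 -5.712e+01 -1.902e+01 -3.000e-02  7.000e-02 -0.000e+00]
```

```bash

python3 -m crank '[0,0,0,0,0,0,0.6,0,0,0,0,0,0,0.55,0,0,0,0,0,0,0.5,0,0,0,0,0,0,0.4,0,0,0,0,0,0,0.3,0,0,0,0,0,0,0.3]' 3
python3 - <<'E'
from h import *
a=[]
for i in range(4): s=camera("scene");a.append(s["color"].astype(float))
s["color"]=np.mean(a,0);crop(s,290,215,90,65,8,"s14.png")
E
```

```text
time: 34.25
position: [605.5, 24.9, 37.6]
ee_rot: [0.443, -0.443, -0.551, 0.551]
ft_force: [-0.4, 1.2, -0.0]
grip_width: 0.345
```

View pics/s14.png

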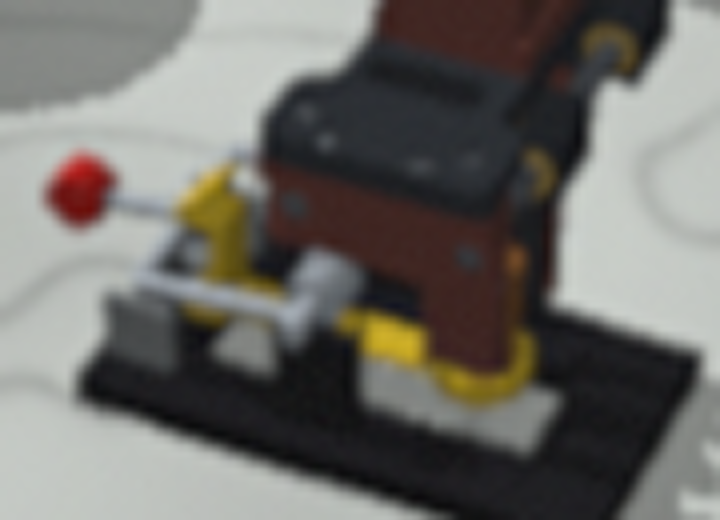

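Trap still set (catch over rod, cup at (490,365)), stick stands in the cup behind the finger. I'll open a little more and rise straight up.

```bash

python3 -m crank '[0,0,0,0,0,0,0.2,0,0,0,0,0,0,0.2,0,-0.1,0,0,0,0,0.2,0,-0.2,0,0,0,0,0.2,0,-0.4,0,0,0,0,0.2,0,-0.8,0,0,0,0,0.2,0,-0.8,0,0,0,0,0.2,0,-0.8,0,0,0,0,0.2]'
python3 -m crank '[0,0,1,0,0,0,0.2,0,0,1,0,0,0,0.2,0,0,0.5,0,0,0,0.2,0,0,0,0,0,0,0.2]'
python3 - <<'E'
from h import *
a=[];b=[]
for i in range(4):
    s=camera("scene");t=camera("top");a.append(s["color"].astype(float));b.append(t["color"].astype(float))
cv2.imwrite("pics/s15f.png",s["color"][:,:,::-1])
s["color"]=np.mean(a,0);t["color"]=np.mean(b,0)
crop(s,290,210,100,75,8,"s15.png");crop(t,265,190,80,100,6,"t15.png")
for z in (21.2,63.2):
  print(z,(proj(s,[605.4,24.5,z])-[290,210])*8+3.5)
E
```

```text
time: 35.25
position: [605.3, 24.9, 195.0]
ee_rot: [-0.443, 0.443, 0.551, -0.551]
ft_force: [0.1, -1.2, -0.5]
grip_width: 0.399
time: 35.65
position: [479.5, -2.0, 193.3]
ee_rot: [0.444, -0.443, -0.55, 0.551]
ft_force: [0.4, -0.1, 0.2]
grip_width: 0.402
21.2 [485.22601894 402.96028475]
63.2 [490.39902131 291.72330591]
```

View pics/s15.png

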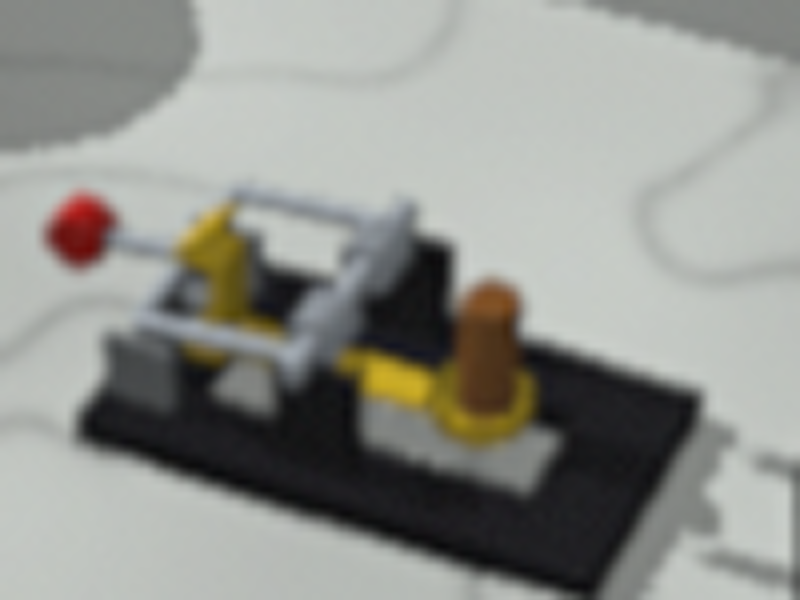

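View pics/s15f.png

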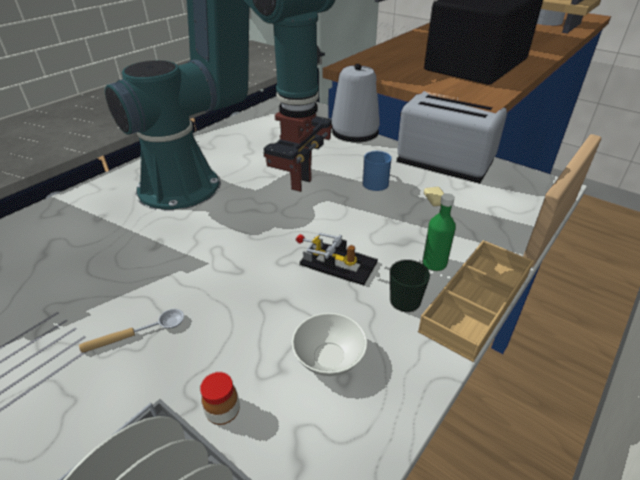

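The stick stands upright in the cup, with its top at (490,298) against a predicted (490,292). The trap is set and the bystanders have not moved.

```bash
python3 -c "
from rig import *
print(sign_off())"
```

```text
the job is handed in; nothing more can be done
None
```

The trap is set and the bait stick stands upright in its cup. I handed the job in at about 36 s of the 72 s allowed; no verdict was reported.

- **Setting the bar:** I pinched the red grip, carried it over the hinge and lowered it in small steps. The catch clicked at a bar angle of about 3.25 rad. The grip force fell, then came back to the spring level, and a picture showed the nose over the rod.
- **Buffers and release:** I stopped short of the buffers, so I never felt their rise in force. I eased up until the grip carried no vertical load and trimmed most of the sideways force. About 4 N along the bar was left when I opened the fingers. The bar stayed hooked.
- **Bait stick:** I lowered it to about half a millimetre above the estimated cup floor, with no measurable contact force, then let go and withdrew upward.

**Last checks:** The last pictures show the bar still hooked, the stick upright and roughly centred in the cup, and the arm clear. The other kitchen things look unmoved by eye in the scene view; I did not measure them again.

**Disagreements:**
- The two estimates of the cup position differed by about 1.5 mm, so I aimed between them. That is well inside the 8 mm tolerance.
- The 1 to 2 N of extra force expected on the catch's ramp did not show clearly above the sensor noise. I confirmed the click from the force change and the picture instead.

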